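# Free a carton from the ratchet clamp and slide it to its marked place

## Robot

A 7-joint arm with a two-finger parallel gripper is mounted at the origin on the work surface. World frame = base frame: x ahead of the robot, y to its left, z up, the work surface at z = 0. Lengths are in mm, angles in degrees, forces in N, time in s.
With the tool pointing down it reaches from about 350 to 900 mm from the base axis. Payload 7.2 kg.
Tool frame: the origin (TCP) lies at the very end of the fingers, on their centre line; the grasp point (between the pads) lies 19 mm behind it; z points along the fingers, y is the direction in which the jaws open and shut (so a half turn about z gives the same grasp; the last joint's range is limited). The gripper opens to 88 mm and grips with 3 to 60 N. Pads are 20 mm wide; open, the fingers measure 115 mm over their backs; the gripper's body (75 mm by 178 mm) begins 61 mm behind the grasp point.
Start: joints at [70.978, 23.554, -0.728, 91.456, 0.321, 64.991, -4.71], TCP at [162.957, -603.385, 222.653] pointing down, gripper open.
Joint ranges: [-169.25, 169.25], [-16.82, 113.86], [-84.01, 82.57], [7.8, 145.47], [-59.2, 239.2], [7.22, 106.19], [-163.78, 163.78]. Speed limits (degrees/s): [136.94, 136.94, 172.46, 172.46, 180, 180, 180].

## Interface

Orientations are given as a 3x3 rotation matrix whose columns are the frame's x, y, z axes.
In Python, from cell import manip gives the robot as it stands.
- The arm moves only by the shell command python3 -m handwheel 'ROWS'. ROWS is JSON, a list of rows, each a list of 7 numbers: the shift along the world's x, y, z in cm, then the turn, a rotation vector about the world's x, y, z in rad, then the opening, from 0 (shut) to 1 (fully open). A call has exactly 8 rows; each row shifts and turns the commanded pose from where the row before left it; what a row does not reach is not made up. A row lasts 1/8 s, in which the tool goes at most 62.5 mm and 10.7 degrees, less where a joint would pass 70% of its speed; a pose out of reach is approached as far as the arm can. A call with a gripper value outside its range is refused whole. The fingers move at their own pace and stop on an object; the grip force is fixed at half the most. Time passes only in rows, so rows that do not move let the fingers close, or fill a call up. It gives the time, the measured TCP pose, the force and the opening at its end, in the units of the state.
- manip.observe(): the state, without advancing time (a new reading comes with each control period).
- manip.read_camera(name): name is "scene" or "top" or "wrist"; returns a dict with "image" (384x512x3 uint8, red, green, blue), "range_z" (384x512 float32, mm along the optical axis (not along the pixel's ray), 0 where there is no reading), "intrinsics" (3x3 intrinsics, pixels), "R" (3x3) and "t" (3): a world point X has camera coordinates R X + t. Camera axes: x right, y down, z forward; pixel columns grow to the right and rows downward; lengths in mm; the calibration is good to about 2 mm. A picture is of the moment at which its call begins.
- manip.finish_job(): hands the job in, once; it reports no verdict.
The state is a dict: "time_s": time; "qpos": joint angles; "joint_velocities": joint speeds; "tau": joint torques, N m; "ee_pos": TCP position; "tool_rot": TCP orientation; "wrist_force": force on the tool from outside, world axes, zero at the start; "torque": the same for the moment, N m; "width": finger opening in mm.
Only numpy, scipy, OpenCV 4.12 (cv2) and the standard library are available. Lean on these libraries where they do the work, as an engineer would, in place of code of your own. Each camera call takes 0.05 s, during which the arm holds its last target.

## Task

The carton on the packing bench is caught in the ratchet bar clamp. Flip the clamp's pawl lever right over so that it stays off the teeth, draw the sliding jaw fully back to its end stop, then slide the carton out along the bench, without lifting or tipping it, and leave it standing inside the oblong outline (not the round one), squared up with it. Leave the pawl over and the jaw back, and do not disturb the other things on the bench.

Things in the scene. Friction and masses are not known exactly. Their poses are not given: they have to be found in the camera images.
- clamp: Grey and steel ratchet bar clamp, screwed to the bench. Origin on the bench, under the rail's centre line, level (in y) with the middle of the clamped carton. A steel rail 44 mm wide, 20 mm high with 10 mm teeth on top runs along its y from -255 to +80 mm. The carton stands on the bare bench beside it, at x = 57 to 113, y = -60 to 60 mm, 35 mm from the rail, held between stop and jaw.
- stop_end (a point): Top of the free end of the clamp's fixed stop, a grey plate 50 mm high and 14 mm thick (clamp y = 61 to 75 mm) that reaches from the rail to clamp x = 105 mm. Axes as the clamp's.
- jaw (a joint): Sliding jaw: 0 closed, growing as it goes back along the clamp's -y; end stop at 0.080 m; starts at 0.002 to 0.005. About 4 N of friction; stays where left. With the pawl down the teeth stop it at about 0.007. At 0 its cheeks (x = -35 to 35 mm, 68 mm high) and foot (x = 35 to 100 mm, 30 mm high) cover clamp y = -140 to -75 mm, behind the pressing plate.
- jaw_lip (a point): Top of the lip at the free end of the jaw's pressing plate. The plate (50 mm high, 14 mm thick, clamp y = -75 to -61 mm with the jaw at 0) reaches from the rail to x = 129 mm, where the lip, 10 mm thick (x = 119 to 129 mm), reaches 23 mm along +y round the carton's far side: the carton cannot come out until the jaw is back. This point: x = 124, y = -61 mm less the jaw's value.
- jaw_handle (a point): A point in the upper part of the jaw's black upright handle, on its centre line, 75 mm above the bench. The handle is 16 mm thick along the clamp's y, 36 mm wide along its x, its top 97 mm and its foot 30 mm above the bench. 42 mm are free in front of it, to the pressing plate; it is open behind. Axes as the clamp's.
- pawl (a joint): Pawl's hinge angle: 0 with its toe down between the teeth, growing as the lever is swung over in the clamp's +y direction, 1.45 rad at its stop. It is weighted: once its lever is a little past upright (it balances at about 0.73 rad; beyond 0.9 it surely falls) it drops to the other side and stays there.
- pawl_pin (a point): The pawl's hinge, a pin along the clamp's x, between the jaw's cheeks, 55 mm above the bench, at clamp x = 0 and y = -100 mm less the jaw's value. The pawl's lever swings about it.
- pawl_grip (a point): Centre of the round cross-bar (18 mm thick, 50 mm long along the clamp's x) on top of the pawl's dark steel lever, 80 mm from the pin. Pawl down: 46 mm to the -y side of the pin and 121 mm above the bench. Flipped: about 60 mm to its +y side. A push under 3 N at the cross-bar turns it.
- carton_mid (a point): Centre of the plain brown taped carton to be moved: 56 mm along its x, 120 mm along its y, 70 mm high, 0.25 to 0.5 kg, standing on the bench; this point is 35 mm above the bench. In the clamp its axes match the clamp's to within a degree.
- oblong_centre (a point): Centre, at bench height, of the oblong outline of flat white tape on the bench, the place for the carton: inside it measures 66 mm along its x and 130 mm along its y; tape 8 mm wide. It may be on the left or the right of the clamp.
- round_centre (a point): Centre of the round outline of flat white tape, 120 mm across, on the other side of the clamp; not the place for this carton.
- tub_near: squat lidded plastic tub, 84 mm wide, 75 mm high, standing between the robot and the left mark. Leave it alone. Origin under its middle.
- tub_far: squat lidded plastic tub, 84 mm wide, 75 mm high, standing beyond the work area. Leave it alone. Origin under its middle.
- tub_tall: slim lidded plastic tub, 60 mm wide, 95 mm high, beyond the work area. Leave it alone. Origin under its middle.
- tape_roll: roll of clear packing tape lying flat, 100 mm wide, 48 mm high. Leave it alone. Origin under its middle.
- small_carton: small plain carton, 75 x 100 mm, 50 mm high, standing between the robot and the right mark (not the one to be moved). Leave it alone. Origin under its middle.
- scanner: black and grey handheld scanner lying down, 130 mm long along its y, 45 mm high. Leave it alone. Origin under its middle.
- marker_pen: black marker pen lying down, 130 mm long. Leave it alone.

How it is judged (in metres and radians):
On the way, in this order (a step that is already met when the one before it is completed fails the run):
1. the pawl is flipped right over (past 1.2 rad) (value of joint pawl above 1.2 rad), for 0.2 s.
2. the jaw is drawn back to its end stop (past 0.074 m) (value of joint jaw above 0.074 m), for 0.2 s.
At the end, for the whole second after the job is handed in: The carton stands upright on the bench with its centre within 12 mm of the oblong outline's centre and squared with it within 0.18 rad (either way round), the pawl is still flipped over (past 1.2 rad) and the jaw still back (past 0.070 m) (horizontal distance between carton_mid and oblong_centre below 0.012 m and angle between the y axis of carton_mid and the y axis of oblong_centre, either way round below 0.18 rad and angle between carton_mid's own z axis and vertical below 0.05 rad and height (world z) of carton_mid below 0.039 m and value of joint pawl above 1.2 rad and value of joint jaw above 0.07 m); the robot touches nothing.
It fails at once if the carton is lifted more than 12 mm off the bench (height (world z) of carton_mid above 0.047 m).
It fails at once if the carton is tipped by more than 0.2 rad (angle between carton_mid's own z axis and vertical above 0.2 rad).
It fails at once if another thing on the bench is moved by more than 30 mm (distance of any of tub_near, tub_far, tub_tall, tape_roll, small_carton, scanner, marker_pen from where it was at the start of the episode above 0.03 m).
It also fails if it takes over 72 s, if anything falls off the work surface, if the arm or the gripper's body presses on something with over 40 N, if the wrist force passes 120 N, or if a joint passes its speed limit or range.

## Working session

There is one attempt and no reset: what is moved stays moved. The work goes in short steps, Python scripts to look and compute and a shell command to move; the robot and the scene stay as the last step left them, time stands still between calls to the robot, and variables do not carry over. Pictures are saved under pics/ and viewed, and the job is handed in when it is done.

```bash
ls; mkdir -p pics
python3 - <<'E'
from cell import manip
import cv2,numpy as np
o=manip.observe(); print(o)
for n in ["scene","top","wrist"]:
    c=manip.read_camera(n); cv2.imwrite(f"pics/{n}0.png",c["image"][:,:,::-1]); np.savez(f"pics/{n}0.npz",**c)
    print(n,c["intrinsics"].tolist(),c["R"].round(3).tolist(),c["t"].round(1).tolist())
E
```

```text
pics
{'time_s': 0.0, 'qpos': array([70.97926724, 23.60101774, -0.72795234, 91.50379733,  0.32378378,
       64.98844292, -4.70906782]), 'joint_velocities': array([-0.00300018, -0.08583049,  0.02052294,  0.05585805, -0.02707402,
        0.09825532, -0.07855156]), 'tau': array([-1.13170809e-04, -5.87957990e+01,  6.41629156e-01, -2.91076434e+01,
       -5.38214750e-02,  1.82320381e-02,  1.14002164e-04]), 'ee_pos': array([ 162.76474119, -602.92129492,  221.80003174]), 'tool_rot': array([[ 9.65399360e-01,  2.60775289e-01, -5.68842598e-04],
       [ 2.60775860e-01, -9.65398228e-01,  1.48720725e-03],
       [-1.61332736e-04, -1.58408934e-03, -9.99998732e-01]]), 'wrist_force': array([ 0.37033342, -0.19291357,  0.30979337]), 'torque': array([ 0.01341177, -0.05156254, -0.03334305]), 'width': 88.05280657194866}
scene [[377.6884424282121, 0.0, 255.96738632968348], [0.0, 377.6884424282121, 190.94237180481903], [0.0, 0.0, 1.0]] [[-0.766, 0.643, -0.015], [0.544, 0.634, -0.55], [-0.344, -0.429, -0.835]] [423.4, -280.9, 1448.6]
top [[422.9891184468089, 0.0, 252.08200287851477], [0.0, 422.9891184468089, 198.95243008002396], [0.0, 0.0, 1.0]] [[-0.028, -1.0, 0.001], [-0.994, 0.027, -0.102], [0.102, -0.004, -0.995]] [70.2, 601.2, 1247.9]
wrist [[286.8999210286533, 0.0, 258.59482794897036], [0.0, 286.8999210286533, 184.37958057219495], [0.0, 0.0, 1.0]] [[0.26, -0.966, -0.001], [-0.933, -0.251, 0.257], [-0.249, -0.066, -0.966]] [-623.9, -30.0, 389.2]
```

View pics/top0.png

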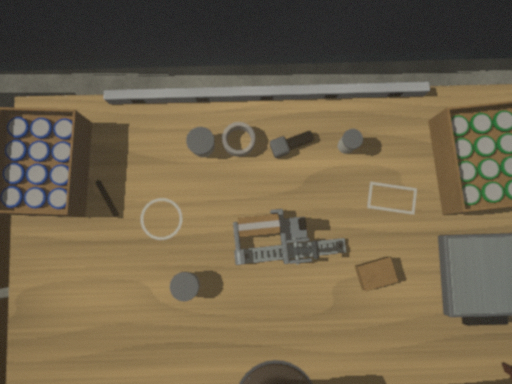

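View pics/scene0.png

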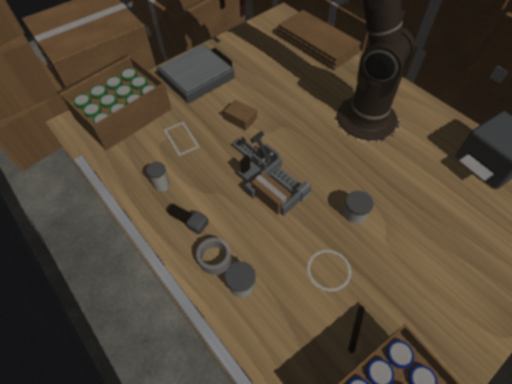

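```bash
cat > h.py <<'E'
import numpy as np,cv2
def load(f): return dict(np.load(f))
def px2w(c,u,v,z=None):
    K=c["intrinsics"];R=c["R"];t=c["t"]
    d=np.linalg.inv(K)@np.array([u,v,1.0])
    if z is None:
        r=c["range_z"][int(round(v)),int(round(u))]; X=d*r
        return R.T@(X-t)
    C=-R.T@t; w=R.T@d
    return C+w*(z-C[2])/w[2]
def w2px(c,X):
    p=c["R"]@np.asarray(X,float)+c["t"]; p=c["intrinsics"]@p; return p[:2]/p[2]
def crop(c,u0,u1,v0,v1,s,f):
    im=c["image"][v0:v1,u0:u1,::-1]
    im=cv2.convertScaleAbs(im,alpha=1.8)
    cv2.imwrite(f,cv2.resize(im,None,fx=s,fy=s,interpolation=cv2.INTER_CUBIC))
E
python3 - <<'E'
from h import *
c=load("pics/top0.npz")
crop(c,220,420,175,300,4,"pics/topcrop0.png")
# white outline
im=c["image"].astype(int); m=(im.min(2)>130).astype(np.uint8)
sub=np.zeros_like(m); sub[170:230,355:430]=m[170:230,355:430]
vs,us=np.nonzero(sub); print(len(us))
P=np.array([px2w(c,u,v,0)[:2] for u,v in zip(us,vs)],np.float32)
print(cv2.minAreaRect(P), cv2.boxPoints(cv2.minAreaRect(P)))
print(P.mean(0))
E
```

```text
224
((598.514892578125, -378.9066467285156), (142.95407104492188, 79.29009246826172), 80.1943359375) [[ 547.276   -442.58765]
 [ 625.4077  -456.0913 ]
 [ 649.7538  -315.22565]
 [ 571.6221  -301.722  ]]
[ 597.9172  -377.48315]
```

View pics/topcrop0.png

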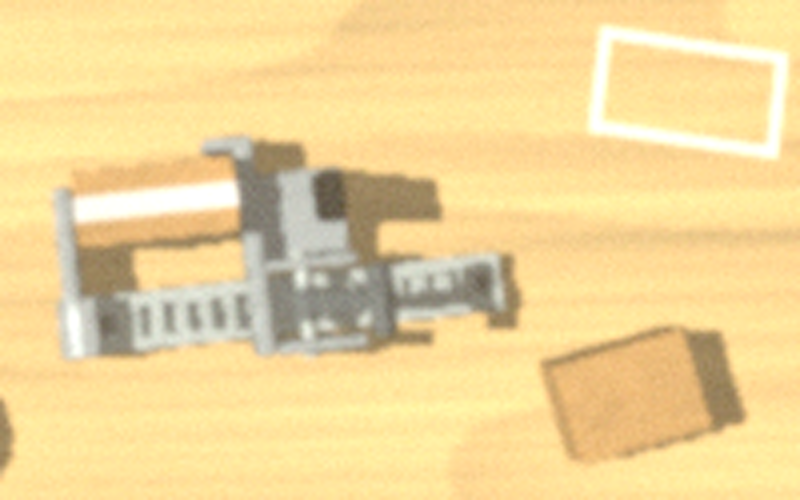

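Run:
```python
from h import *
c=load("pics/top0.npz")
K=c["intrinsics"];R=c["R"];t=c["t"]
v,u=np.mgrid[0:384,0:512]; r=c["range_z"]
X=np.stack([(u-K[0,2])/K[0,0]*r,(v-K[1,2])/K[1,1]*r,r],-1)-t
W=X@R
np.save("pics/W0.npy",W)
z=W[...,2]
np.set_printoptions(linewidth=250)
print(z[205:270:2,228:352:3].round().astype(int))
im=c["image"].astype(int)
m=((z>55)&(z<80)&(u>235)&(u<281)&(v>210)&(v<240)).astype(np.uint8)
P=W[m>0][:,:2].astype(np.float32); print(len(P),cv2.minAreaRect(P),P.mean(0),W[m>0][:,2].mean())
vs,us=np.nonzero(m);print(us.min(),us.max(),vs.min(),vs.max())
for p in [(200,141),(239,138),(279,148),(350,141),(185,287),(378,274),(161,219)]:print(p,px2w(c,*p).round())
```

```text
[[ 2 -3 -4 ...  1 -2 -2]
 [ 0 -6  2 ... -2  0 -6]
 [-5 -2  4 ...  0  3  1]
 ...
 [ 1 -1  2 ... -5  3 -6]
 [-2  2  5 ... -2 -1 -1]
 [-1 -2 -3 ... -1 -4  1]]
794 ((523.687255859375, 36.570533752441406), (56.0776252746582, 120.20697784423828), 4.5319061279296875) [523.40875   36.602642] 69.29530631288885
238 280 213 236
(200, 141) [775. 203.  73.]
(239, 138) [799.  89.   3.]
(279, 148) [755. -32.  42.]
(350, 141) [ 759. -237.   91.]
(185, 287) [351. 252.  77.]
(378, 274) [ 370. -308.   52.]
(161, 219) [552. 336.   1.]
```

```bash
python3 -m handwheel '[[1.8,2.75,0,0,0,0.0866,0],[1.8,2.75,0,0,0,0.0866,0],[1.8,2.75,0,0,0,0.0866,0],[1.8,2.75,0,0,0,0.0866,0],[1.8,2.75,0,0,0,0.0866,0],[1.8,2.75,0,0,0,0.0866,0],[1.8,2.75,0,0,0,0.0866,0],[1.8,2.75,0,0,0,0.0866,0]]'
cat >> h.py <<'E'
a=np.deg2rad(4.5); O=np.array([438.8,29.9]); Rc=np.array([[np.cos(a),-np.sin(a)],[np.sin(a),np.cos(a)]])
def c2w(x,y): return O+Rc@[x,y]
def w2c(p): return (np.asarray(p)[...,:2]-O)@Rc
E
python3 - <<'E'
from h import *
W=np.load("pics/W0.npy"); C=w2c(W); z=W[...,2]
box=(C[...,0]>-60)&(C[...,0]<140)&(C[...,1]<100)&(C[...,1]>-280)
m=box&(z>80)
for x,y,h in sorted(np.c_[C[m],z[m]].tolist()): print(round(x),round(y),round(h),end=' | ')
E
```

```text
time_s: 1.15
ee_pos: [308.2, -381.6, 222.7]
tool_rot: [[0.572, 0.82, 0.0], [0.82, -0.572, -0.0], [-0.0, 0.0, -1.0]]
wrist_force: [-0.4, 0.4, -0.5]
width: 11.2
-26 -144 124 | -25 -141 120 | -24 -155 120 | -23 -151 128 | -23 -149 125 | -23 -146 126 | -23 -144 125 | -22 -141 127 | -21 -155 128 | -21 -152 129 | -21 -149 127 | -20 -147 124 | -20 -144 127 | -20 -141 125 | -18 -155 125 | -18 -152 127 | -18 -150 127 | -18 -147 126 | -17 -144 125 | -17 -140 117 | -17 -142 125 | -16 -155 130 | -15 -153 125 | -15 -149 130 | -15 -147 127 | -14 -144 131 | -14 -142 124 | -14 -140 122 | -13 -157 120 | -13 -153 125 | -12 -150 129 | -12 -147 127 | -12 -144 130 | -12 -142 126 | -11 -139 125 | -10 -157 121 | -10 -154 125 | -10 -150 128 | -9 -148 129 | -9 -145 126 | -9 -142 128 | -9 -140 124 | -8 -123 81 | -7 -120 86 | -7 -154 127 | -7 -118 81 | -7 -151 129 | -7 -112 81 | -6 -147 131 | -6 -145 130 | -6 -143 127 | -6 -139 115 | -6 -136 112 | -6 -139 130 | -6 -134 107 | -5 -132 105 | -5 -130 98 | -5 -127 100 | -5 -125 94 | -5 -122 90 | -4 -120 86 | -4 -154 128 | -4 -118 82 | -4 -151 130 | -4 -115 81 | -4 
[... 12476 characters left out ...]
-133 102 | 69 -130 98 | 69 -128 94 | 69 -125 95 | 70 -122 94 | 70 -120 92 | 71 -134 93 | 71 -131 97 | 72 -128 98 | 72 -125 98 | 72 -122 99 | 73 -120 89 | 74 -134 97 | 74 -132 91 | 75 -128 96 | 75 -125 98 | 75 -122 99 | 76 -120 91 | 77 -135 93 | 77 -132 91 | 77 -128 98 | 78 -125 99 | 78 -123 97 | 78 -120 96 | 79 -119 81 | 80 -132 96 | 80 -129 92 | 81 -127 92 | 81 -123 95 | 81 -121 92 | 82 -119 85 | 83 -132 96 | 83 -130 93 | 83 -127 94 | 84 -123 98 | 84 -121 95 | 85 -120 83 | 86 -133 95 | 86 -130 94 | 86 -127 95 | 87 -124 96 | 87 -121 97 | 87 -119 91 | 88 -132 100 | 89 -130 97 | 89 -127 96 | 89 -124 98 | 90 -122 93 | 90 -119 91 | 91 -134 92 | 92 -127 97 | 92 -131 89 | 92 -125 93 | 93 -122 94 |
```

```bash
python3 -m handwheel '[[1.82,2.73,-1,0,0,0.086,0],[1.82,2.73,-1,0,0,0.086,0],[1.82,2.73,-1,0,0,0.086,0],[1.82,2.73,-1.2,0,0,0.086,0],[1.82,2.73,-1.8,0,0,0.086,0],[1.82,2.73,-2,0,0,0.086,0],[1.82,2.73,-2,0,0,0.086,0],[1.82,2.72,-1.7,0,0,0.086,0]]'
```

```text
time_s: 2.15
ee_pos: [452.9, -162.8, 104.4]
tool_rot: [[-0.079, 0.997, -0.0], [0.997, 0.079, 0.001], [0.001, -0.0, -1.0]]
wrist_force: [0.8, 0.6, -1.2]
width: 0.4
```

```bash
python3 -m handwheel '[[-0.1,1.3,0,0,0,0,0],[-0.1,1.3,0,0,0,0,0],[-0.1,1.3,0,0,0,0,0],[-0.1,1.3,0,0,0,0,0],[-0.1,1.3,0,0,0,0,0],[-0.1,1.3,0,0,0,0,0],[-0.1,1.3,0,0,0,0,0],[-0.1,1.3,0,0,0,0,0]]'
python3 -m handwheel '[[0.1,-1.3,0,0,0,0,0],[0,-1,0.5,0,0,0,0],[0,-1,1,0,0,0,0],[0,0,2,0,0,0,0],[0,0,2,0,0,0,0],[0,0,2,0,0,0,0],[0,0,0,0,0,0,0],[0,0,0,0,0,0,0]]'
python3 - <<'E'
from cell import manip
from h import *
c=manip.read_camera("scene"); np.savez("pics/scene1.npz",**c); crop(c,200,340,110,230,5,"pics/s1.png")
E
```

```text
time_s: 3.15
ee_pos: [444.4, -60.1, 105.6]
tool_rot: [[-0.074, 0.997, -0.0], [0.997, 0.074, 0.0], [0.0, -0.0, -1.0]]
wrist_force: [0.4, 0.2, -0.2]
width: 0.5
time_s: 4.15
ee_pos: [445.2, -94.6, 180.3]
tool_rot: [[-0.073, 0.997, -0.0], [0.997, 0.073, -0.0], [-0.0, -0.0, -1.0]]
wrist_force: [0.3, 0.9, 0.3]
width: 0.3
```

View pics/s1.png

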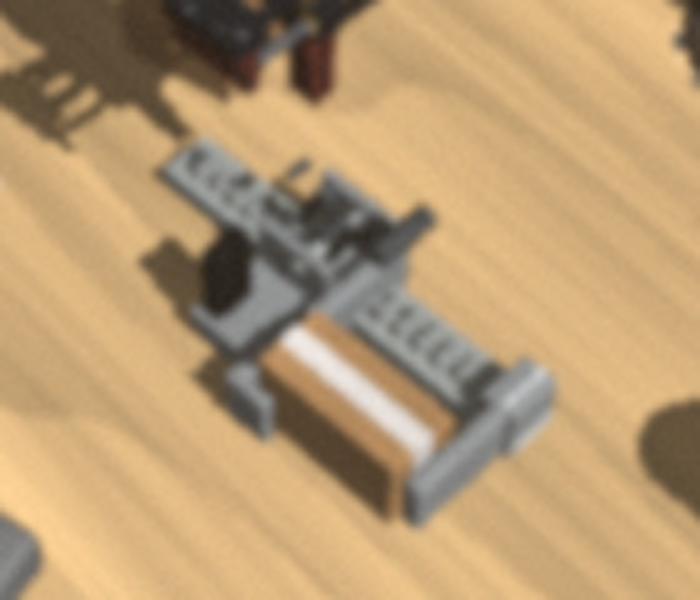

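Run:
```python
from h import *
from cell import manip
c=manip.read_camera("top"); np.savez("pics/top1.npz",**c); crop(c,220,360,190,280,5,"pics/t1.png")
print(c2w(76.5,-98.5)-manip.observe()["ee_pos"][:2],c2w(76.5,-98.5), Rc@[0,-1])
```

```text
[77.79648202 32.00404526] [522.79239696 -62.29423655] [ 0.0784591  -0.99691733]
```

View pics/t1.png

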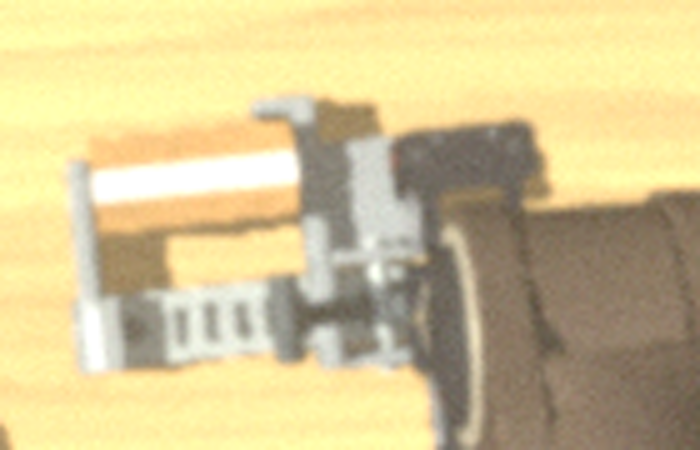

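```bash
python3 -c "
from h import *
c=load('pics/top1.npz');print(w2c(px2w(c,277,252,108)),px2w(c,277,252))"
python3 -m handwheel '[[3.9,1.6,0,0,0,0,0],[3.9,1.6,0,0,0,0,0],[0,0,0,0,0,0,0],[0,0,-3,0,0,0,0],[0,0,-3,0,0,0,0],[0,0,-3,0,0,0,0],[0,0,-3.2,0,0,0,0],[0,0,0,0,0,0,0]]'
```

```text
[  1.49513146 -41.86852724] [443.81982076 -11.11578065 118.22642552]
time_s: 5.25
ee_pos: [520.7, -62.4, 56.4]
tool_rot: [[-0.074, 0.997, -0.006], [0.997, 0.074, 0.001], [0.001, -0.006, -1.0]]
wrist_force: [-0.3, 0.0, 0.5]
width: 0.2
```

```bash
python3 -m handwheel '[[0.08,-1.0,0,0,0,0,0],[0.08,-1.0,0,0,0,0,0],[0.08,-1.0,0,0,0,0,0],[0.08,-1.0,0,0,0,0,0],[0.08,-1.0,0,0,0,0,0],[0.08,-1.0,0,0,0,0,0],[0.08,-1.0,0,0,0,0,0],[0.08,-1.0,0,0,0,0,0]]'
python3 -m handwheel '[[0.02,-0.3,0,0,0,0,0],[0.02,-0.3,0,0,0,0,0],[0,-0.2,0,0,0,0,0],[0,-0.2,0,0,0,0,0],[0,0,0,0,0,0,0],[0,0,0,0,0,0,0],[0,0,0,0,0,0,0],[0,0,0,0,0,0,0]]'
```

```text
time_s: 6.25
ee_pos: [530.1, -142.4, 59.5]
tool_rot: [[-0.074, 0.997, 0.001], [0.997, 0.074, 0.0], [0.0, 0.001, -1.0]]
wrist_force: [-1.0, 5.3, 0.0]
width: 0.9
time_s: 7.25
ee_pos: [530.6, -148.2, 59.4]
tool_rot: [[-0.077, 0.997, 0.0], [0.997, 0.077, 0.003], [0.003, 0.0, -1.0]]
wrist_force: [-4.1, 14.3, 7.5]
width: 0.4
```

```bash
python3 -m handwheel '[[0,1.0,0,0,0,0,0],[0,0.8,0,0,0,0,0],[0,0,3,0,0,0,0],[0,0,4,0,0,0,0],[0,0,5,0,0,0,1],[2,5,2,0,0,0,1],[2,5,0,0,0,0,1],[2,5,0,0,0,0,1]]'
python3 - <<'E'
from h import *
from cell import manip
c=manip.read_camera("top"); np.savez("pics/top2.npz",**c); crop(c,220,360,170,280,5,"pics/t2.png")
E
```

```text
time_s: 8.25
ee_pos: [591.3, 16.4, 199.4]
tool_rot: [[-0.072, 0.997, 0.002], [0.997, 0.072, -0.001], [-0.001, 0.002, -1.0]]
wrist_force: [1.0, 0.1, -0.2]
width: 37.1
```

View pics/t2.png

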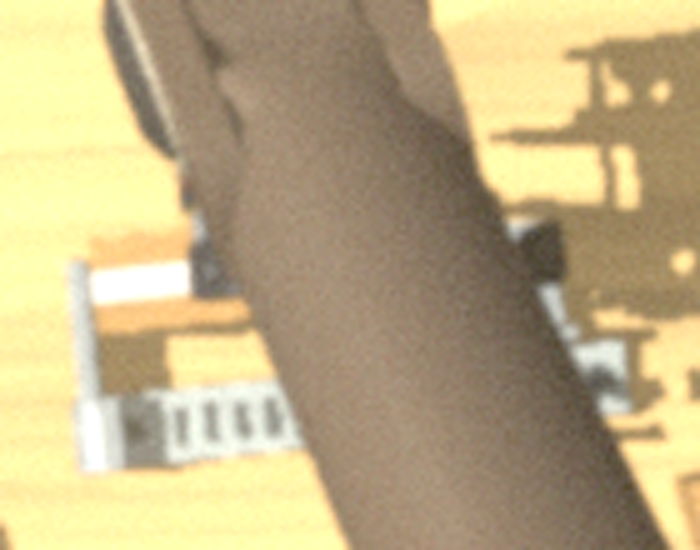

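Run:
```python
from h import *
from cell import manip
c=load("pics/top2.npz"); print(w2c(px2w(c,329,219,97)),px2w(c,329,219))
c=manip.read_camera("scene"); np.savez("pics/scene2.npz",**c); crop(c,200,340,110,230,5,"pics/s2.png")
print(manip.observe()["ee_pos"], manip.observe()["width"],c2w(85,0))
```

```text
[  78.3002205  -200.46114894] [ 532.56213253 -163.70871252   97.49284513]
[591.57210452  23.01443246 199.18235077] 45.081345601929705 [523.53797337  36.56902314]
```

View pics/s2.png

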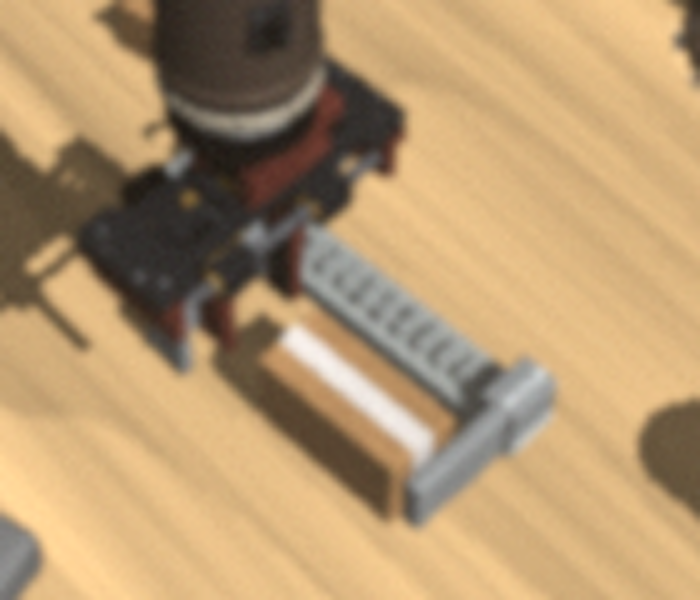

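```bash
python3 -m handwheel '[[-2,0.45,0,0,0,0,1],[-2.4,0.46,0,0,0,0,1],[-2.4,0.46,-1,0,0,0,1],[0,0,-2,0,0,0.007,1],[0,0,-2,0,0,0,1],[0,0,0,0,0,0,1],[0,0,0,0,0,0,1],[0,0,0,0,0,0,1]]'
python3 - <<'E'
from h import *
from cell import manip
c=manip.read_camera("scene"); np.savez("pics/scene3.npz",**c); crop(c,200,340,90,230,4,"pics/s3.png")
c=manip.read_camera("wrist"); np.savez("pics/wrist3.npz",**c); crop(c,0,512,0,384,1,"pics/w3.png")
c=manip.read_camera("top"); np.savez("pics/top3.npz",**c); crop(c,220,360,170,280,5,"pics/t3.png")
print(manip.observe())
E
```

```text
time_s: 9.35
ee_pos: [522.9, 29.5, 149.5]
tool_rot: [[-0.08, 0.997, 0.001], [0.997, 0.08, -0.0], [-0.0, 0.001, -1.0]]
wrist_force: [0.1, 0.0, 0.2]
width: 87.7
{'time_s': 9.5, 'qpos': array([ 18.87005364,  22.04050989, -34.32966648, 108.54713781,
        15.20620431,  53.89230861, -17.92918046]), 'joint_velocities': array([-0.05395014,  0.20072512,  0.10474019,  0.21416334,  0.09270687,
       -0.00789854,  0.02455487]), 'tau': array([ 2.11935653e-02, -4.83717942e+01, -5.82339540e+00, -2.51296467e+01,
       -4.72904218e-02, -6.87942040e-03,  3.00538311e-03]), 'ee_pos': array([522.68132913,  29.58651175, 149.16137429]), 'tool_rot': array([[-8.06180469e-02,  9.96744639e-01,  9.24475638e-04],
       [ 9.96745057e-01,  8.06181482e-02, -7.27857361e-05],
       [-1.47078306e-04,  9.15598679e-04, -9.99999570e-01]]), 'wrist_force': array([-0.15986293,  0.30136439,  1.13070101]), 'torque': array([-0.04518723, -0.06196624, -0.02261083]), 'width': 87.58904312843201}
```

View pics/s3.png

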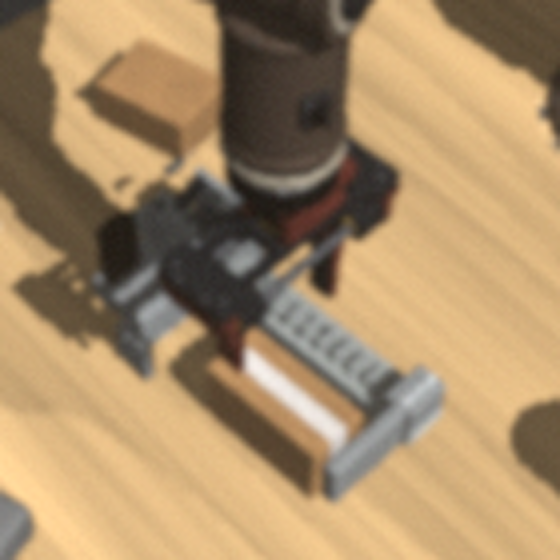

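View pics/w3.png

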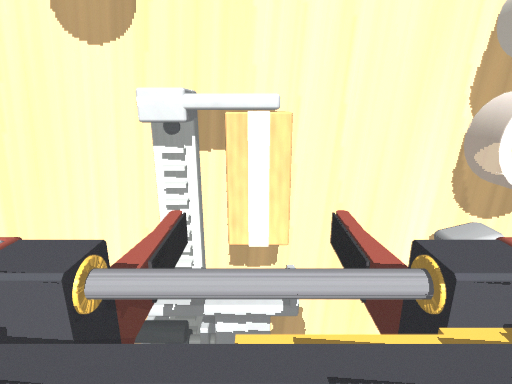

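View pics/t3.png

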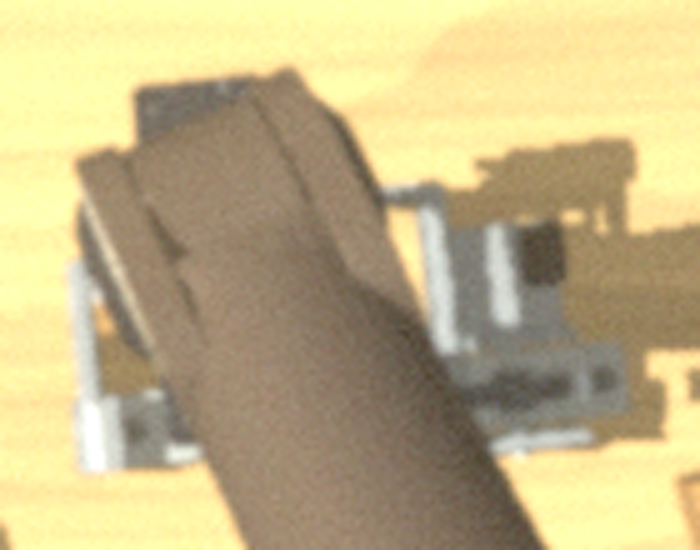

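Run:
```python
from h import *
def Wof(c):
    K=c["intrinsics"];v,u=np.mgrid[0:384,0:512]; r=c["range_z"]
    return (np.stack([(u-K[0,2])/K[0,0]*r,(v-K[1,2])/K[1,1]*r,r],-1)-c["t"])@c["R"]
for f in ["top0","top3"]:
    W=Wof(load(f"pics/{f}.npz"));C=w2c(W)
    m=(abs(C[...,0]-77)<25)&(W[...,2]>88)&(W[...,2]<105)&(C[...,1]<-80)&(C[...,1]>-260)
    print(f,C[m].mean(0),m.sum(),C[m].min(0),C[m].max(0))
    m=(abs(C[...,0]-110)<8)&(W[...,2]>42)&(W[...,2]<58)&(C[...,1]<-62)&(C[...,1]>-260)
    print(f,C[m].mean(0),m.sum(),C[m].min(0),C[m].max(0))
# carton in wrist
c=load("pics/wrist3.npz");W=Wof(c);C=w2c(W)
m=(W[...,2]>64)&(W[...,2]<76)&(abs(C[...,0]-85)<45)&(C[...,1]>-75)&(C[...,1]<75)
im=m.astype(np.uint8);P=C[m].astype(np.float32);print(cv2.minAreaRect(P),m.sum(),P.min(0),P.max(0))
```

```text
top0 [  76.08042634 -126.46754096] 68 [  59.85550227 -134.69128822] [  92.59134371 -118.8982673 ]
top0 [109.82842255 -69.57644678] 25 [103.22356784 -76.27209179] [116.46234855 -63.24274351]
top3 [  76.388816   -203.75569656] 68 [  60.14169256 -212.34364115] [  92.96880856 -196.12393894]
top3 [ 110.26912766 -147.30387968] 26 [ 102.38407772 -154.20013079] [ 117.05220483 -140.69860204]
((83.51202392578125, 1.1949081420898438), (120.10969543457031, 56.04128646850586), 89.81951904296875) 8535 [ 55.497036 -58.86317 ] [111.70162  61.23834]
```

```bash
python3 -m handwheel '[[0.1,0.7,0,0,0,0,0.9],[0,0,-1.5,0,0,0,0.9],[0,0,-2.5,0,0,0,0.9],[0,0,-2.5,0,0,0,0.9],[0,0,-2.5,0,0,0,0.9],[0,0,-2.5,0,0,0,0.9],[0,0,-1.4,0,0,0,0.9],[0,0,-0.4,0,0,0,0.9]]'
```

```text
time_s: 10.5
ee_pos: [522.7, 36.8, 14.6]
tool_rot: [[-0.081, 0.997, -0.002], [0.997, 0.081, 0.0], [0.0, -0.002, -1.0]]
wrist_force: [0.7, 0.1, 0.2]
width: 78.8
```

```bash
python3 -m handwheel '[[0,0,0,0,0,0,0.6],[0,0,0,0,0,0,0.4],[0,0,0,0,0,0,0.4],[0,0,0,0,0,0,0.4],[0,0,0,0,0,0,0.4],[0,0,0,0,0,0,0.4],[0,0,0,0,0,0,0.4],[0,0,0,0,0,0,0.4]]'
```

```text
time_s: 11.5
ee_pos: [523.4, 36.5, 16.3]
tool_rot: [[-0.081, 0.997, 0.0], [0.997, 0.081, -0.0], [-0.0, 0.0, -1.0]]
wrist_force: [-2.5, -1.1, 5.6]
width: 55.8
```

```bash
python3 -m handwheel '[[0.02,-0.3,0,0,0,0,0.4],[1.4,0.05,0,0,0,0,0.4],[1.7,0.1,0,0,0,0,0.4],[1.7,0.1,0,0,0,0,0.4],[1.7,0.1,0,0,0,0,0.4],[1.7,0.1,0,0,0,0,0.4],[1.7,0.1,0,0,0,0,0.4],[1.7,0.1,0,0,0,0,0.4]]'
```

```text
time_s: 12.5
ee_pos: [638.7, 39.8, 16.3]
tool_rot: [[-0.081, 0.997, -0.002], [0.997, 0.081, -0.001], [-0.001, -0.003, -1.0]]
wrist_force: [-9.2, -1.1, 12.2]
width: 55.9
```

```bash
python3 -m handwheel '[[0,-1.0,0.1,0,0,0,0.4],[0,-1.75,0,0,0,0,0.4],[0,-1.75,0,0,0,0,0.4],[0,-1.75,0,0,0,0,0.4],[0,-1.75,0,0,0,0,0.4],[0,-1.75,0,0,0,0,0.4],[0,-1.75,0,0,0,0,0.4],[0,-1.75,0,0,0,0,0.4]]'
python3 -m handwheel '[[0,-1.75,0,0,0,-0.015,0.4],[0,-1.75,0,0,0,-0.015,0.4],[0,-1.75,0,0,0,-0.015,0.4],[0,-1.75,0,0,0,-0.015,0.4],[-0.2,-1.75,0,0,0,-0.015,0.4],[-0.3,-1.75,0,0,0,-0.015,0.4],[-0.4,-1.75,0,0,0,-0.015,0.4],[-0.4,-1.75,0,0,0,-0.015,0.4]]'
```

```text
time_s: 13.5
ee_pos: [639.5, -93.6, 16.6]
tool_rot: [[-0.081, 0.997, -0.0], [0.997, 0.081, -0.0], [-0.0, -0.0, -1.0]]
wrist_force: [0.2, -0.2, -4.4]
width: 56.1
time_s: 14.5
ee_pos: [626.1, -233.6, 16.6]
tool_rot: [[0.04, 0.999, -0.0], [0.999, -0.04, -0.0], [-0.0, -0.0, -1.0]]
wrist_force: [0.2, 0.1, -3.5]
width: 56.0
```

```bash
python3 -m handwheel '[[-0.34,-1.81,-0.07,0,0,-0.0164,0.4],[-0.35,-1.81,0,0,0,-0.0164,0.4],[-0.34,-1.81,0,0,0,-0.0164,0.4],[-0.35,-1.81,0,0,0,-0.0164,0.4],[-0.34,-1.81,0,0,0,-0.0164,0.4],[-0.35,-1.81,0,0,0,-0.0164,0.4],[-0.34,-1.81,0,0,0,-0.0164,0.4],[-0.35,-1.81,0,0,0,-0.0164,0.4]]'
python3 - <<'E'
from h import *
from cell import manip
c=manip.read_camera("scene"); np.savez("pics/scene4.npz",**c); crop(c,120,260,60,200,4,"pics/s4.png")
c=manip.read_camera("wrist"); np.savez("pics/wrist4.npz",**c); crop(c,0,512,0,384,1,"pics/w4.png")
print(manip.observe()["ee_pos"],manip.observe()["wrist_force"])
E
```

```text
time_s: 15.5
ee_pos: [599.2, -377.9, 16.3]
tool_rot: [[0.17, 0.985, 0.001], [0.985, -0.17, 0.0], [0.0, 0.001, -1.0]]
wrist_force: [1.2, 5.6, 5.1]
width: 56.5
[ 598.11936694 -381.57628857   16.43141134] [ 0.44001198 -3.72909903  4.95651425]
```

View pics/w4.png

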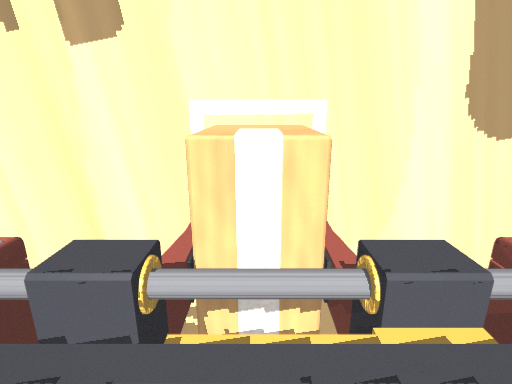

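View pics/s4.png

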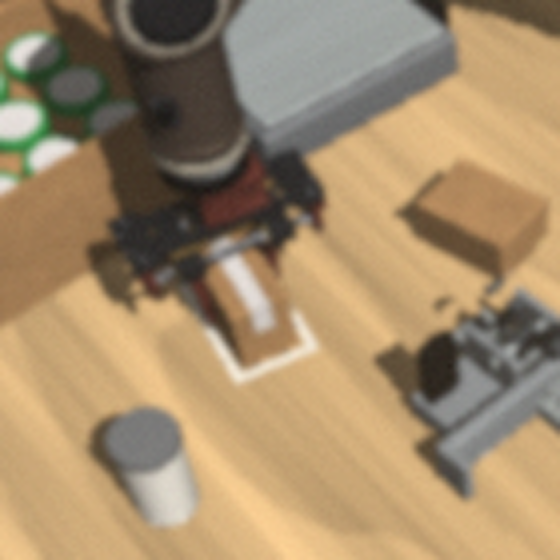

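```bash
python3 -m handwheel '[[0,0.15,0,0,0,0,0.4],[0,0,0,0,0,0,0.5],[0,0,0,0,0,0,0.7],[0,0,0,0,0,0,0.9],[0,0,0,0,0,0,1],[0,0,0,0,0,0,1],[0,0,0,0,0,0,1],[0,0,2,0,0,0,1]]'
python3 -m handwheel '[[0,0,3,0,0,0,1],[0,0,5,0,0,0,1],[0,0,6,0,0,0,1],[-4,-4,0,0,0,0,1],[-4,-4,0,0,0,0,1],[-4,-4,0,0,0,0,1],[-4,-4,0,0,0,0,1],[-4,-4,0,0,0,0,1]]'
python3 - <<'E'
from h import *
from cell import manip
c=manip.read_camera("scene"); np.savez("pics/scene5.npz",**c); crop(c,120,340,60,230,3,"pics/s5.png")
c=manip.read_camera("top"); np.savez("pics/top5.npz",**c); crop(c,130,440,100,310,2.5,"pics/t5.png")
K=c["intrinsics"];v,u=np.mgrid[0:384,0:512]; r=c["range_z"]
W=(np.stack([(u-K[0,2])/K[0,0]*r,(v-K[1,2])/K[1,1]*r,r],-1)-c["t"])@c["R"]
m=(W[...,2]>55)&(W[...,2]<82)&(abs(W[...,0]-598)<70)&(abs(W[...,1]+379)<80)
print(cv2.minAreaRect(W[m][:,:2].astype(np.float32)),W[m][:,2].mean(),m.sum())
C=w2c(W)
m=(abs(C[...,0]-77)<25)&(W[...,2]>88)&(W[...,2]<105)&(C[...,1]<-80)&(C[...,1]>-260); print(C[m].mean(0))
m=(abs(C[...,0])<25)&(W[...,2]>100)&(W[...,2]<130)&(C[...,1]<-80)&(C[...,1]>-260); print(C[m].mean(0))
E
```

```text
time_s: 16.6
ee_pos: [597.8, -375.1, 35.0]
tool_rot: [[0.169, 0.986, -0.003], [0.986, -0.169, 0.002], [0.001, -0.003, -1.0]]
wrist_force: [-0.2, -0.0, 0.4]
width: 87.9
time_s: 17.6
ee_pos: [397.8, -577.0, 178.0]
tool_rot: [[0.169, 0.986, 0.001], [0.986, -0.169, -0.001], [-0.001, 0.001, -1.0]]
wrist_force: [0.9, -1.1, -0.1]
width: 87.4
((599.6409912109375, -377.37750244140625), (121.56145477294922, 56.533294677734375), 79.88983154296875) 68.82951942800456 809
[  76.43514932 -203.74177795]
[   0.18994068 -127.58145312]
```

View pics/t5.png

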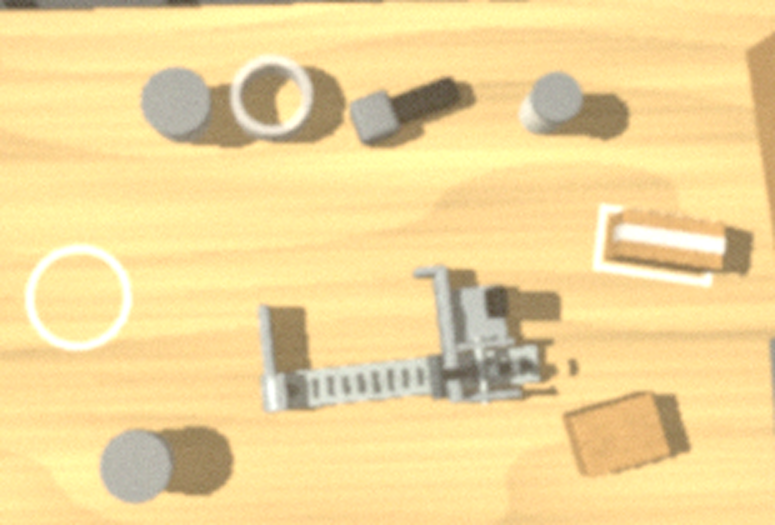

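View pics/s5.png

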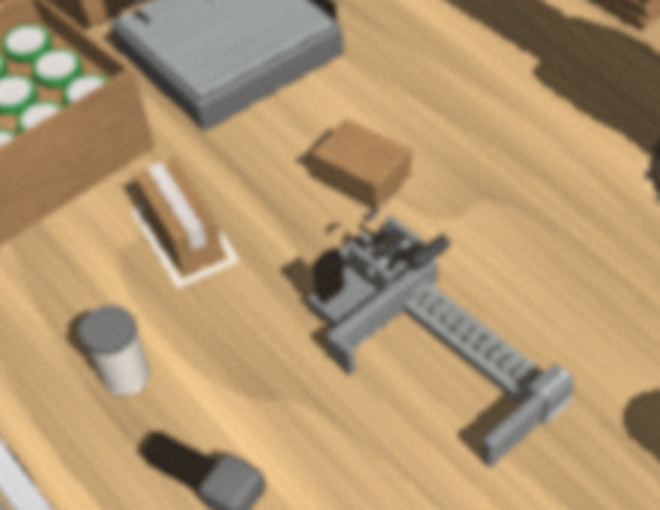

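```bash
python3 -m handwheel '[[0,0,0,0,0,0,1],[0,0,0,0,0,0,1],[0,0,0,0,0,0,1],[0,0,0,0,0,0,1],[0,0,0,0,0,0,1],[0,0,0,0,0,0,1],[0,0,0,0,0,0,1],[0,0,0,0,0,0,1]]'
python3 -c "
from cell import manip
print(manip.finish_job())"
```

```text
time_s: 18.7
ee_pos: [398.9, -575.7, 175.9]
tool_rot: [[0.17, 0.986, -0.0], [0.986, -0.17, 0.0], [0.0, -0.0, -1.0]]
wrist_force: [0.4, 0.3, -0.7]
width: 87.9
the job is handed in; nothing more can be done
None
```

I flipped the pawl over, drew the jaw back until it came up hard, then gripped the carton and moved it out and into the oblong outline. The job was handed in at about 18.7 s, and no verdict came back.

**Last checks, from the top camera after I released the carton:**
- **Carton:** its centre is about 2 mm from the outline's centre and within about 0.5° of square. Its top measures about 69 mm high, so it is standing on the bench.
- **Jaw:** it moved about 77.5 mm, which puts it at about 79 mm. It still read the same after the carton was placed.
- **Pawl:** after the flip its cross-bar was about 60 mm to the +y side of the pin. The last picture still shows it over; that reading was rougher, about 52 mm.
- **Other things on the bench:** they look untouched in the last pictures, but I did not measure each one. The arm stood clear of everything at the end.

**One departure from the task:** for about 2 s of the sideways move the carton was probably not on the bench. I had raised the tool 1 mm to ease the pressure, and the wrist force then showed the arm carrying roughly the carton's weight. That should be at most about 1 mm, against the 12 mm limit. I lowered it again for the last stretch.

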